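# Set out the tin column on the pull-out tray

### The job

Pull the sprung tray of the low wooden stand out by its knob until it stays out at its stop, and then turn the lock knob beside it clockwise until it clicks over. Only after that, stack all the closed tins on the counter in one column, centred and square on the rubber mat in the middle of the tray, the largest at the bottom and each smaller one on the next larger. Leave the bowl, the jar and the things on the turntable where they are.

Things in the scene. Friction and masses are not known exactly. Their poses are not given: they have to be found in the camera images.
- tin1: closed flat rectangular aluminium tin with a shallow pressed lid, 112 mm long (its x) by 70 mm wide (its y) by 34 mm high, 0.09 to 0.34 kg; origin at the centre of its underside, z up. Number 1 in size, 1 being the largest. May be absent.
- tin2: closed flat rectangular aluminium tin with a shallow pressed lid, 101 mm long (its x) by 63 mm wide (its y) by 34 mm high, 0.09 to 0.34 kg; origin at the centre of its underside, z up. Number 2 in size, 1 being the largest. May be absent.
- tin3: closed flat rectangular aluminium tin with a shallow pressed lid, 90 mm long (its x) by 56 mm wide (its y) by 34 mm high, 0.09 to 0.34 kg; origin at the centre of its underside, z up. Number 3 in size, 1 being the largest. May be absent.
- tin4: closed flat rectangular aluminium tin with a shallow pressed lid, 79 mm long (its x) by 49 mm wide (its y) by 34 mm high, 0.09 to 0.34 kg; origin at the centre of its underside, z up. Number 4 in size, 1 being the largest. May be absent.
- tin5: closed flat rectangular aluminium tin with a shallow pressed lid, 68 mm long (its x) by 42 mm wide (its y) by 34 mm high, 0.09 to 0.34 kg; origin at the centre of its underside, z up. Number 5 in size, 1 being the largest. May be absent.
- stand: low wooden stand, fixed, with a sprung pull-out tray. Origin on the counter below the mat's centre when the tray is fully out; the tray comes out along the stand's -x. Housing 160 mm wide (y), 75 mm high, from x = +75 to +280 mm; a 12 mm base board lies under the tray from x = -60 mm, with an ear carrying the lock on the -y side.
- tray (a joint): how far the tray is out, m: 0 home, 0.15 at its stop. An over-centre spring pulls it home with about 6 N at 0, fading to nothing at 0.10; let go before 0.08 it springs back, let go beyond 0.12 it goes on to the stop and stays there (about 3 N). Friction about 1 N.
- tray_mat (a point): centre of the dark flat rubber mat (116 mm along x, 74 mm along y) on the tray, 22 mm above the counter. The tray is 130 mm wide without rims and runs from 80 mm before this point (-x) back into the housing. Axes as the stand's; moves with the tray. At home it is hidden in the housing.
- tray_knob (a point): grip point of the round upright steel knob on the tongue at the tray's front, 63 mm above the counter, 100 mm before the mat's centre: head 30 mm across, 46 to 74 mm above the counter, on a 16 mm stem. With the tray home it stands 25 mm before the housing.
- lock (a joint): angle of the lock knob, rad: 0 unlocked, grows clockwise seen from above, stop at 1.4 (locked). It resists with about 0.14 N m at first, fading until 0.9; past about 1.0 it snaps over by itself to 1.4 and stays; let go before 0.8 it goes back to 0.
- lock_grip (a point): grip point on the lock knob's upright axis, 68 mm above the counter: a black bar 42 mm long (this point's x, turns with it; along the stand's x when unlocked), 12 mm thick, 46 to 76 mm above the counter, on a 42 mm steel disc and 44 mm square block, 115 mm to -y and 20 mm to +x of the stand's origin.
- turntable: fixed wooden turntable, 300 mm across, 30 mm high, carries five bystanders; origin under its centre
- canister: bystander: cream ceramic canister with closed lid, 104 mm across, 168 mm high, on the fixed wooden turntable (300 mm across, 30 mm high); origin under its centre
- funnel: bystander: yellow plastic funnel standing mouth down on the turntable, 84 mm across, 85 mm high
- separator: bystander: aluminium cooker separator disc, 90 mm across, 5 mm thick, on the turntable
- whistle: bystander: steel cooker whistle, 28 mm across, 40 mm high, on the turntable
- gasket: bystander: grey gasket ring, 100 mm across, 7 mm thick, on the turntable
- katori: bystander: small open steel bowl, 76 mm across, 34 mm high, on the counter among the tins; origin under its centre
- jar: bystander: small closed amber glass jar, 60 mm across, 85 mm high, on the counter; origin under its centre

How it is judged (in metres and radians):
On the way, in this order (a step that is already met when the one before it is completed fails the run):
1. the tray is pulled out to its stop (value of joint tray above 0.142 m), for 0.2 s.
2. with the tray out, the lock knob is turned clockwise past its click (value of joint tray above 0.142 m and value of joint lock above 1.2 rad), for 0.2 s.
3. all tins that are there stand in the column (all of step 2 and horizontal distance between each of tin1, tin2, tin3, tin4, tin5 and tray_mat below 0.015 m and angle between each of tin1, tin2, tin3, tin4, tin5's own z axis and vertical below 0.1 rad and angle between the x axis of each of tin1, tin2, tin3, tin4, tin5 and the x axis of tray_mat, either way round below 0.17 rad and linear speed of each of tin1, tin2, tin3, tin4, tin5 below 0.02 m/s and height (world z) of each of tin1, tin2, tin3, tin4, tin5 above 0.015 m and z of each of tin2, tin3, tin4, tin5 in the frame of tin1 above 0.028 m and z of each of tin3, tin4, tin5 in the frame of tin2 above 0.028 m and z of each of tin4, tin5 in the frame of tin3 above 0.028 m and z of tin5 in the frame of tin4 above 0.028 m), for 0.2 s.
At the end, for the whole second after the job is handed in: Tray out over 142 mm, lock beyond 1.2 rad; every tin present flat (0.1 rad) and still in one column, centre within 15 mm of the mat's centre, long side along the tray's x within 0.17 rad either way round, larger tins below smaller (all of step 3); the robot touches nothing.
It fails at once if a tin is set on the tray before the lock has clicked (value of joint lock below 1 rad and ((horizontal distance between tin1 and tray_mat below 0.05 m and height (world z) of tin1 below 0.05 m) or (horizontal distance between tin2 and tray_mat below 0.05 m and height (world z) of tin2 below 0.05 m) or (horizontal distance between tin3 and tray_mat below 0.05 m and height (world z) of tin3 below 0.05 m) or (horizontal distance between tin4 and tray_mat below 0.05 m and height (world z) of tin4 below 0.05 m) or (horizontal distance between tin5 and tray_mat below 0.05 m and height (world z) of tin5 below 0.05 m))).
It fails at once if a bystander is moved by more than 4 cm (distance of any of canister, funnel, separator, whistle, gasket, katori, jar from where it was at the start of the episode above 0.04 m).
Of tin1, tin2, tin3, tin4, tin5 only 4 to 5 are there at a start; the rules pass over those that are not, and their reading is None.
At some moment in a run one of tin5 may be knocked a few centimetres aside while the robot is not near it.
Once in a run the grip may slacken for a moment while it holds something.
It also fails if it takes over 210 s, if anything falls off the work surface, if the arm or the gripper's body presses on something with over 40 N, if the wrist force passes 120 N, or if a joint passes its speed limit or range.

### The arm

A 6-joint arm with a two-finger parallel gripper is mounted at the origin on the work surface. World frame = base frame: x ahead of the robot, y to its left, z up, the work surface at z = 0. Lengths are in mm, angles in rad, forces in N, time in s.
With the tool pointing down it reaches from about 300 to 775 mm from the base axis. Payload 14.6 kg.
Tool frame: the origin (TCP) lies midway between the tips of the shut fingers; the grasp point (between the pads) lies 19 mm behind it (manip.grasp_offset is the distance from the TCP to the grasp point, in mm); z points along the fingers, y is the line along which they close (so a half turn about z gives the same grasp; the last joint's range is limited). The gripper opens to 94 mm and grips with 3 to 60 N. Pads are 16 mm wide; open, the fingers measure 119 mm over their backs; the gripper's body (75 mm by 177 mm) begins 78 mm behind the grasp point.
Start: joints at [1.206, 0.3, 1.521, -0, 1.321, -0.067], TCP at [161.377, 525.782, 205.446] pointing down, gripper open.
Joint ranges: [-3.03, 3.03], [-0.79, 2.21], [0.23, 2.52], [-1.04, 4.18], [0, 3.07], [-2.55, 2.55]. Speed limits (rad/s): [2.22, 2.22, 2.57, 3.14, 3.14, 3.14].

### API

Orientations are given as [roll, pitch, yaw] about the fixed x, y, z axes, in that order (R = Rz(yaw) Ry(pitch) Rx(roll)).
In Python, from cell import manip, viewer gives the robot as it stands. The module is installed in compiled form; this text tells all that it offers.
- The arm moves only by the tool move_arm, never from a script. Its argument "moves" is a list of rows, each a list of 4 numbers: the shift along the tool's x, y, z in m, then the turn about the tool's z in rad. A call has 1 to 12 rows; each row is the pose to reach, as a shift and turn from the pose commanded when the call began, along the tool's axes at that moment; what a row does not reach only later rows make up. A row lasts 1/10 s, in which the tool goes at most 50 mm and 8.59 degrees, less where a joint would pass 70% of its speed; a pose out of reach is approached as far as the arm can. A call with a gripper value outside its range is refused whole. "jaw" is the finger opening in m, from 0 to 0.094, set as the call begins (left out, the last holds). The fingers move at their own pace and stop on an object; "squeeze" is the grip in N (left out, the last holds). Time passes only in rows, so rows that repeat a pose let the fingers close. It gives the time, the measured TCP pose, the force, the opening and the grip force at its end, in the units of the state.
- manip.read_state(): the state, without advancing time (a new reading comes with each control period).
- viewer.camera(name): name is "side" or "top" or "wrist"; returns a dict with "frame" (420x560x3 uint8, blue, green, red), "z_map" (420x560 float32, mm along the optical axis (not along the pixel's ray), 0 where there is no reading), "fx", "fy", "cx", "cy" (pixels), "origin" and "orientation" of the camera in the world. Camera axes: x right, y down, z forward; pixel columns grow to the right and rows downward; lengths in mm; the calibration is good to about 2 mm. A picture is of the moment at which its call begins.
- manip.sign_off(): hands the job in; it is judged then, once.
The state is a dict: "clock": time; "joints": joint angles; "qd": joint speeds; "effort": joint torques, N m; "eef_pos": TCP position; "eef_rot": TCP orientation; "wrist_force": force on the tool from outside, world axes, zero at the start; "moment": the same for the moment, N m; "finger_gap": finger opening in mm; "finger_force": force on a finger pad.
Only numpy, scipy, OpenCV 4.12 (cv2) and the standard library are available. Lean on these libraries where they do the work, as an engineer would, in place of code of your own. Each camera call takes 0.05 s, during which the arm holds its last target. There are 200 camera calls.

## Working session

There is one attempt and no reset: what is moved stays moved. The work goes in short steps, Python scripts to look and compute and a tool call to move; the robot and the scene stay as the last step left them, time stands still between calls to the robot, and variables do not carry over. Pictures are saved under pics/ and viewed, at most 14 in all, crops included, and the job is handed in when it is done.

Besides the shell and the picture viewer there is one more tool, called after "Emit:" as name(argument=value, ...) on one line, values as JSON. move_arm: Moves the arm, as the interface text tells. Its arguments: {"type":"object","properties":{"moves":{"type":"array"},"jaw":{"type":"number"},"squeeze":{"type":"number"}},"required":["moves"]}

```bash
mkdir -p pics; cat > h.py <<'E'
import numpy as np, cv2, pickle
from scipy.spatial.transform import Rotation as R
from cell import manip, viewer
def snap(n,tag):
    c=viewer.camera(n); pickle.dump(c,open(f'pics/{tag}.pkl','wb')); cv2.imwrite(f'pics/{tag}.png',c['frame']); return c
def load(tag): return pickle.load(open(f'pics/{tag}.pkl','rb'))
def rot(c):
    o=np.array(c['orientation'],float)
    return o if o.shape==(3,3) else R.from_euler('xyz',o).as_matrix()
def cloud(c):
    z=c['z_map'].astype(float); v,u=np.mgrid[:z.shape[0],:z.shape[1]]
    p=np.stack([(u-c['cx'])/c['fx']*z,(v-c['cy'])/c['fy']*z,z],-1)
    return p@rot(c).T+np.array(c['origin'])
def atz(c,u,v,h):
    d=rot(c)@np.array([(u-c['cx'])/c['fx'],(v-c['cy'])/c['fy'],1]); o=np.array(c['origin'])
    return o+d*(h-o[2])/d[2]
E
python3 - <<'E'
from h import *
for n in('top','side'):
    c=snap(n,n+'0'); print(n,c['origin'],c['orientation'],c['fx'],c['cx'],c['cy'])
    cv2.imwrite(f'pics/{n}0b.png',cv2.resize(c['frame'],(800,600)))
s=manip.read_state(); print({k:np.round(v,3) for k,v in s.items()})
E
```

```text
top [ 476.2708674   -31.0307825  1031.54755553] [-3.01326679 -0.01668242 -1.56602123] 394.0460719608903 282.3498721794857 211.8123324368444
side [ 463.55927112 -962.92208337  583.04705362] [-2.08503445e+00  1.48469703e-03 -1.54762760e-01] 429.8505880449177 282.3466630207155 209.33322482926502
{'clock': np.float64(0.1), 'joints': array([ 1.206,  0.3  ,  1.522, -0.   ,  1.321, -0.067]), 'qd': array([ 0.001, -0.002, -0.003, -0.001,  0.002,  0.001]), 'effort': array([ 4.0000e-03, -5.3265e+01, -3.5328e+01,  7.1000e-02,  2.4000e-02,
       -0.0000e+00]), 'eef_pos': array([161.306, 525.563, 204.945]), 'eef_rot': array([-3.141, -0.   ,  2.844]), 'wrist_force': array([ 0.298,  0.226, -0.376]), 'moment': array([-0.031, -0.017,  0.06 ]), 'finger_force': np.float64(0.0), 'finger_gap': np.float64(93.993)}
```

View pics/top0b.png

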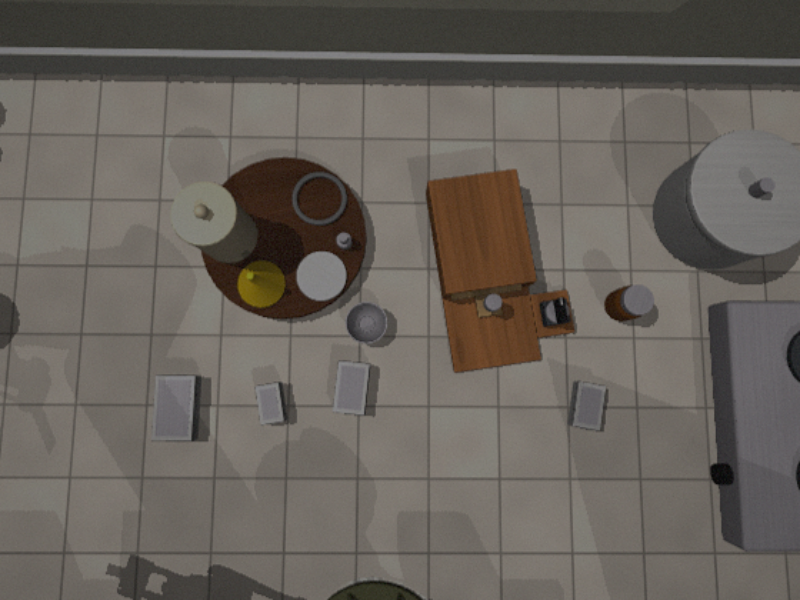

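View pics/side0b.png

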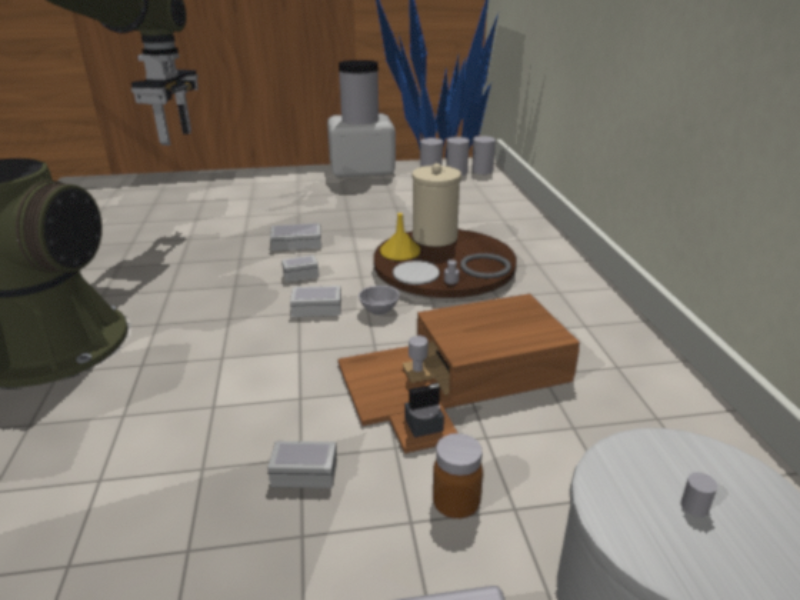

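The top view (800x600) shows four tins at about (175,408), (271,403), (351,388) and (590,406). The stand's housing is at (480,235), the tray knob at (493,303), the lock bar at (555,312), the jar at (630,303) and the bowl at (367,323).

```bash
cat >> h.py <<'E'
def rects(c,lo,hi,amin=800,xr=(150,900),yr=(-500,600)):
    p=cloud(c); m=((p[...,2]>lo)&(p[...,2]<hi)&(c['z_map']>0)&(p[...,0]>xr[0])&(p[...,0]<xr[1])&(p[...,1]>yr[0])&(p[...,1]<yr[1])).astype(np.uint8)
    n,l,st,_=cv2.connectedComponentsWithStats(m)
    for i in range(1,n):
        q=p[l==i]
        if len(q)<15: continue
        (x,y),(w,h),a=cv2.minAreaRect(q[:,:2].astype(np.float32))
        if w<h: w,h,a=h,w,a+90
        if w*h>amin: print('c %.1f %.1f  size %.1f x %.1f long-axis yaw %.3f rad z %.1f n %d'%(x,y,w,h,np.radians((a+90)%180-90),np.median(q[:,2]),len(q)))
E
python3 - <<'E'
from h import *
c=load('top0')
print('tins');rects(c,25,45)
print('low');rects(c,6,22)
print('house');rects(c,68,80,100)
print('any');rects(c,48,66,100)
E
```

```text
tins
c 726.1 164.4  size 299.4 x 283.4 long-axis yaw -0.240 rad z 31.0 n 8088
c 600.9 -431.0  size 58.1 x 23.8 long-axis yaw 0.410 rad z 34.7 n 74
c 569.8 19.8  size 74.2 x 71.3 long-axis yaw 0.007 rad z 32.3 n 205
c 590.2 -311.1  size 43.7 x 27.3 long-axis yaw 0.156 rad z 38.9 n 85
c 456.0 44.0  size 90.3 x 56.5 long-axis yaw -0.093 rad z 34.5 n 823
c 421.2 351.3  size 110.7 x 72.4 long-axis yaw -0.009 rad z 34.7 n 1351
c 428.2 185.4  size 68.1 x 43.5 long-axis yaw 0.180 rad z 34.5 n 487
c 426.4 -373.4  size 79.2 x 49.8 long-axis yaw -0.191 rad z 34.1 n 646
low
c 570.2 -242.3  size 230.7 x 140.6 long-axis yaw -1.420 rad z 12.2 n 3443
c 601.7 -431.7  size 58.7 x 24.8 long-axis yaw 0.378 rad z 13.6 n 56
c 570.5 20.6  size 60.0 x 59.6 long-axis yaw 0.922 rad z 13.1 n 337
house
c 729.8 -182.4  size 205.4 x 160.9 long-axis yaw 0.151 rad z 75.3 n 5107
c 707.5 229.7  size 75.1 x 17.2 long-axis yaw -0.459 rad z 73.5 n 48
c 716.3 59.8  size 15.2 x 12.3 long-axis yaw -1.526 rad z 70.5 n 32
c 638.2 207.1  size 30.4 x 27.0 long-axis yaw 0.032 rad z 71.2 n 71
c 601.5 -432.0  size 49.5 x 17.0 long-axis yaw 0.390 rad z 75.3 n 33
c 603.2 -200.7  size 27.7 x 27.3 long-axis yaw 0.780 rad z 73.8 n 113
c 591.5 -318.8  size 41.1 x 12.7 long-axis yaw 0.155 rad z 75.0 n 92
any
c 705.0 240.1  size 92.8 x 32.6 long-axis yaw -0.661 rad z 57.3 n 85
c 715.3 60.0  size 23.5 x 23.1 long-axis yaw 0.066 rad z 52.9 n 54
c 637.9 207.3  size 65.8 x 63.4 long-axis yaw 1.040 rad z 55.6 n 344
c 603.4 -436.5  size 58.7 x 35.7 long-axis yaw 0.371 rad z 57.0 n 131
c 597.2 -193.5  size 26.4 x 8.4 long-axis yaw 0.702 rad z 59.2 n 17
c 589.8 -314.1  size 41.6 x 7.7 long-axis yaw 0.335 rad z 56.3 n 38
```

```bash
cat > go.py <<'E'
import sys; from h import *
def show(s,x,y,z,yaw):
    p=np.array(s['eef_pos']); w=s['eef_rot'][2]
    d=np.array([x,y,z])-p; t=(w-yaw+np.pi)%(2*np.pi)-np.pi
    print('tool shift m: %.4f %.4f %.4f turn %.4f'%(*(np.array([d[0]*np.cos(w)+d[1]*np.sin(w),d[0]*np.sin(w)-d[1]*np.cos(w),-d[2]])/1000),t),'| j6 end %.2f'%(np.arctan2(y,x)+np.pi/2-yaw), 'now',np.round(p,1),round(w,3),'t',round(float(s['clock']),1),'F',np.round(s['wrist_force'],1),'gap',round(float(s['finger_gap']),1))
if __name__=='__main__': show(manip.read_state(),*map(float,sys.argv[1:]))
E
python3 go.py 603.4 -201.2 180 0.152
```

```text
tool shift m: -0.6359 -0.5651 0.0249 turn 2.6918 | j6 end 1.10 now [161.3 525.6 204.9] 2.844 t 0.1 F [ 0.3  0.2 -0.4] gap 94.0
```

Emit:
move_arm(moves=[[-0.636,-0.565,0.025,2.692],[-0.636,-0.565,0.025,2.692],[-0.636,-0.565,0.025,2.692],[-0.636,-0.565,0.025,2.692],[-0.636,-0.565,0.025,2.692],[-0.636,-0.565,0.025,2.692],[-0.636,-0.565,0.025,2.692],[-0.636,-0.565,0.025,2.692],[-0.636,-0.565,0.025,2.692],[-0.636,-0.565,0.025,2.692],[-0.636,-0.565,0.025,2.692],[-0.636,-0.565,0.025,2.692]], jaw=0.07, squeeze=25)

```text
clock: 1.3
eef_pos: [473.7, 11.3, 187.7]
eef_rot: [-3.142, -0.0, 1.037]
wrist_force: [1.3, 0.5, 0.3]
finger_gap: 69.9
finger_force: 0.0
```

```bash
python3 go.py 603.4 -201.2 180 0.152
```

```text
tool shift m: -0.1171 0.2197 0.0077 turn 0.8854 | j6 end 1.10 now [473.7  11.3 187.7] 1.037 t 1.3 F [1.3 0.5 0.3] gap 69.9
```

Emit:
move_arm(moves=[[-0.117,0.22,0.008,0.885],[-0.117,0.22,0.008,0.885],[-0.117,0.22,0.008,0.885],[-0.117,0.22,0.008,0.885],[-0.117,0.22,0.008,0.885],[-0.117,0.22,0.008,0.885],[-0.117,0.22,0.008,0.885],[-0.117,0.22,0.008,0.885],[-0.117,0.22,0.008,0.885]])

```text
clock: 2.2
eef_pos: [604.3, -197.5, 180.3]
eef_rot: [3.141, -0.0, 0.163]
wrist_force: [0.1, 0.8, -0.1]
finger_gap: 69.7
finger_force: 0.0
```

```bash
python3 go.py 603.4 -201.2 44 0.152
```

```text
tool shift m: -0.0015 0.0035 0.1363 turn 0.0110 | j6 end 1.10 now [ 604.3 -197.5  180.3] 0.163 t 2.2 F [ 0.1  0.8 -0.1] gap 69.7
```

Emit:
move_arm(moves=[[0,0,0,0],[0,0,0.05,0],[0,0,0.09,0],[0,0,0.11,0],[0,0,0.11,0]])

```text
clock: 2.7
eef_pos: [603.0, -197.4, 67.1]
eef_rot: [-3.139, 0.004, 0.16]
wrist_force: [-0.7, -0.1, -0.2]
finger_gap: 70.4
finger_force: 0.0
```

```bash
python3 go.py 603.4 -201.2 44 0.152
```

```text
tool shift m: -0.0002 0.0038 0.0231 turn 0.0084 | j6 end 1.10 now [ 603.  -197.4   67.1] 0.16 t 2.7 F [-0.7 -0.1 -0.2] gap 70.4
```

Descend and grip the tray knob.

Emit:
move_arm(moves=[[0,0.004,0.012,0.008],[0,0.004,0.023,0.008],[0,0.004,0.023,0.008]])

```text
clock: 3.0
eef_pos: [604.7, -202.2, 45.9]
eef_rot: [-3.141, 0.001, 0.151]
wrist_force: [0.1, 0.0, 0.1]
finger_gap: 70.1
finger_force: 0.0
```

Emit:
move_arm(moves=[[0,0,0,0],[0,0,0,0],[0,0,0,0],[0,0,0,0],[0,0,0,0],[0,0,0,0]], jaw=0, squeeze=25)

```text
clock: 3.6
eef_pos: [604.9, -200.9, 46.9]
eef_rot: [-3.139, 0.001, 0.151]
wrist_force: [-2.9, 9.6, 2.0]
finger_gap: 29.5
finger_force: 25.0
```

Emit:
move_arm(moves=[[-0.01,0,0,0],[-0.03,0,0,0],[-0.05,0,0,0],[-0.07,0,0,0],[-0.09,0,0,0],[-0.11,0,0,0],[-0.13,0,0,0],[-0.14,0,0,0],[-0.147,0,0,0],[-0.151,0,0,0],[-0.151,0,0,0],[-0.151,0,0,0]])

```text
clock: 4.8
eef_pos: [456.5, -223.9, 47.0]
eef_rot: [-3.14, -0.002, 0.15]
wrist_force: [7.3, 8.7, -1.8]
finger_gap: 29.6
finger_force: 25.0
```

Emit:
move_arm(moves=[[0,0,0,0],[0,0,0,0],[0,0,0,0],[0,0,0,0],[0,0,-0.04,0],[0,0,-0.09,0],[0,0,-0.12,0],[0,0,-0.12,0]], jaw=0.07)

```text
clock: 5.6
eef_pos: [457.2, -225.9, 171.1]
eef_rot: [3.137, -0.006, 0.151]
wrist_force: [-0.4, 0.5, -0.3]
finger_gap: 69.7
finger_force: 0.0
```

```bash
python3 - <<'E'
from h import *
c=snap('top','top1'); rects(c,25,45); print('k');rects(c,68,80,100)
E
python3 go.py 591.5 -319.3 166 0.152
```

```text
c 725.5 164.9  size 298.6 x 284.3 long-axis yaw -0.233 rad z 31.0 n 8095
c 600.8 -431.1  size 58.2 x 24.3 long-axis yaw 0.419 rad z 34.7 n 71
c 569.7 19.8  size 74.2 x 71.3 long-axis yaw 0.012 rad z 32.4 n 203
c 590.1 -310.8  size 44.2 x 27.4 long-axis yaw 0.181 rad z 38.3 n 88
c 456.1 44.3  size 90.3 x 56.5 long-axis yaw -0.097 rad z 34.5 n 821
c 421.0 351.7  size 110.6 x 73.0 long-axis yaw -0.003 rad z 34.6 n 1350
c 427.8 185.5  size 68.1 x 43.2 long-axis yaw 0.191 rad z 34.4 n 489
k
c 729.8 -182.4  size 205.2 x 161.0 long-axis yaw 0.154 rad z 75.2 n 5102
c 704.8 238.8  size 91.3 x 30.4 long-axis yaw -0.639 rad z 74.0 n 64
c 716.2 60.9  size 13.0 x 12.7 long-axis yaw -0.001 rad z 70.1 n 31
c 636.8 206.5  size 38.1 x 26.2 long-axis yaw -0.601 rad z 71.1 n 77
c 601.1 -432.1  size 49.7 x 18.1 long-axis yaw 0.420 rad z 75.8 n 35
c 591.4 -319.0  size 40.7 x 13.2 long-axis yaw 0.107 rad z 75.5 n 93
tool shift m: 0.1195 0.1131 0.0025 turn -0.0013 | j6 end 0.92 now [ 456.4 -225.4  168.5] 0.151 t 5.7 F [-0.   0.  -1.3] gap 69.9
```

Emit:
move_arm(moves=[[0.04,0.04,0,0],[0.08,0.075,0,0],[0.12,0.113,0,0],[0.12,0.113,0,0],[0.12,0.113,0.04,0],[0.12,0.113,0.08,0],[0.12,0.113,0.08,0]])

```text
clock: 6.35
eef_pos: [588.4, -317.0, 79.2]
eef_rot: [-3.134, 0.009, 0.151]
wrist_force: [-0.5, -0.4, -0.3]
finger_gap: 70.1
finger_force: 0.0
```

```bash
python3 go.py 591.5 -319.2 49 0.152
```

```text
tool shift m: 0.0028 0.0027 0.0302 turn -0.0013 | j6 end 0.92 now [ 588.4 -317.    79.2] 0.151 t 6.3 F [-0.5 -0.4 -0.3] gap 70.1
```

Emit:
move_arm(moves=[[0,0,0,0],[0,0,0,0],[0,0,0,0]])

```text
clock: 6.65
eef_pos: [592.1, -319.1, 89.1]
eef_rot: [3.14, -0.002, 0.151]
wrist_force: [-0.8, -0.3, 0.1]
finger_gap: 70.2
finger_force: 0.0
```

```bash
python3 go.py 591.5 -319.2 49 0.152
```

```text
tool shift m: -0.0006 0.0000 0.0401 turn -0.0012 | j6 end 0.92 now [ 592.1 -319.1   89.1] 0.151 t 6.7 F [-0.8 -0.3  0.1] gap 70.2
```

Emit:
move_arm(moves=[[0,0,0.012,0],[0,0,0.022,0],[0,0,0.03,0],[0,0,0.035,0],[0,0,0.036,0],[0,0,0.036,0],[0,0,0.036,0]])

```text
clock: 7.35
eef_pos: [591.6, -318.8, 51.2]
eef_rot: [3.141, -0.0, 0.151]
wrist_force: [-0.5, 0.3, 0.9]
finger_gap: 69.9
finger_force: 0.0
```

Emit:
move_arm(moves=[[0,0,0,0],[0,0,0,0],[0,0,0,0],[0,0,0,0],[0,0,0,0],[0,0,0,0],[0,0,0,0]], jaw=0, squeeze=45)

```text
clock: 8.05
eef_pos: [591.4, -318.6, 50.8]
eef_rot: [-3.142, 0.0, 0.151]
wrist_force: [-0.3, -0.2, 0.7]
finger_gap: 17.3
finger_force: 0.0
```

Still closing; wait, then turn.

Emit:
move_arm(moves=[[0,0,0,0],[0,0,0,0],[0,0,0,0]])

```text
clock: 8.35
eef_pos: [591.5, -319.2, 50.9]
eef_rot: [3.141, -0.0, 0.151]
wrist_force: [1.0, -4.5, -2.4]
finger_gap: 11.4
finger_force: 45.0
```

Emit:
move_arm(moves=[[0,0,0,0.12],[0,0,0,0.24],[0,0,0,0.36],[0,0,0,0.48],[0,0,0,0.6],[0,0,0,0.72],[0,0,0,0.84],[0,0,0,0.96],[0,0,0,1.08],[0,0,0,1.2],[0,0,0,1.32],[0,0,0,1.4]])

```text
clock: 9.55
eef_pos: [591.1, -319.8, 50.9]
eef_rot: [3.141, -0.001, -1.255]
wrist_force: [-1.1, -6.8, -1.4]
finger_gap: 11.5
finger_force: 45.0
```

Emit:
move_arm(moves=[[0,0,0,0],[0,0,0,0],[0,0,0,0]])

```text
clock: 9.85
eef_pos: [591.1, -319.8, 50.9]
eef_rot: [3.141, -0.001, -1.25]
wrist_force: [-0.9, -7.1, -1.6]
finger_gap: 11.6
finger_force: 45.0
```

Emit:
move_arm(moves=[[0,0,0,0],[0,0,0,0],[0,0,0,0],[0,0,0,0],[0,0,-0.03,0],[0,0,-0.07,0],[0,0,-0.12,0],[0,0,-0.15,0],[0,0,-0.15,0]], jaw=0.05)

```text
clock: 10.75
eef_pos: [592.7, -319.3, 206.4]
eef_rot: [-3.136, -0.006, -1.249]
wrist_force: [-0.7, 0.2, 0.1]
finger_gap: 49.9
finger_force: 0.0
```

```bash
python3 go.py 426.4 -373.4 180 -1.762
```

```text
tool shift m: -0.0012 0.1749 0.0264 turn 0.5130 | j6 end 2.61 now [ 592.7 -319.3  206.4] -1.249 t 10.8 F [-0.7  0.2  0.1] gap 49.9
```

```bash
python3 go.py 421 351.5 100 -0.006
```

```text
tool shift m: -0.6906 -0.0492 0.1064 turn -1.2430 | j6 end 2.27 now [ 592.7 -319.3  206.4] -1.249 t 10.8 F [-0.7  0.2  0.1] gap 49.9
```

Emit:
move_arm(moves=[[-0.691,-0.049,0.106,-1.243],[-0.691,-0.049,0.106,-1.243],[-0.691,-0.049,0.106,-1.243],[-0.691,-0.049,0.106,-1.243],[-0.691,-0.049,0.106,-1.243],[-0.691,-0.049,0.106,-1.243],[-0.691,-0.049,0.106,-1.243],[-0.691,-0.049,0.106,-1.243],[-0.691,-0.049,0.106,-1.243],[-0.691,-0.049,0.106,-1.243],[-0.691,-0.049,0.106,-1.243],[-0.691,-0.049,0.106,-1.243]], jaw=0.092)

```text
clock: 11.95
eef_pos: [442.8, 257.6, 109.0]
eef_rot: [3.141, 0.001, -0.006]
wrist_force: [1.1, -1.0, 0.3]
finger_gap: 92.0
finger_force: 0.0
```

```bash
python3 go.py 421 351.5 100 -0.006
```

```text
tool shift m: -0.0224 -0.0937 0.0090 turn -0.0002 | j6 end 2.27 now [442.8 257.6 109. ] -0.006 t 11.9 F [ 1.1 -1.   0.3] gap 92.0
```

Emit:
move_arm(moves=[[-0.012,-0.04,0,0],[-0.022,-0.075,0,0],[-0.022,-0.09,0,0],[-0.022,-0.09,0,0],[-0.022,-0.09,0,0]])

```text
clock: 12.45
eef_pos: [422.9, 345.1, 109.5]
eef_rot: [3.141, 0.001, -0.006]
wrist_force: [-0.7, -0.1, -0.6]
finger_gap: 92.0
finger_force: 0.0
```

```bash
python3 - <<'E'
from h import *
c=snap('top','top2'); print('tins');rects(c,25,45,1500,yr=(-430,60)); print('k');rects(c,68,80,100,yr=(-400,-100))
i=c['frame'][170:300,280:430]; cv2.imwrite('pics/top2c.png',cv2.resize(i,None,fx=5,fy=4.5,interpolation=cv2.INTER_CUBIC))
p=cloud(c); m=((p[...,2]>19)&(p[...,2]<25)&(c['frame'].max(-1)<75)).astype(np.uint8)
n,l,st,_=cv2.connectedComponentsWithStats(m)
for k in range(1,n):
    if st[k,4]>300: print(cv2.minAreaRect(p[l==k][:,:2].astype(np.float32)),st[k])
E
python3 go.py 421 351.5 6 -0.006
```

```text
tins
c 727.1 41.0  size 193.1 x 37.7 long-axis yaw 0.002 rad z 30.5 n 704
c 570.0 19.7  size 74.3 x 71.2 long-axis yaw 0.011 rad z 32.4 n 201
c 591.6 -319.3  size 44.6 x 43.5 long-axis yaw -1.415 rad z 39.5 n 118
c 456.6 36.8  size 91.6 x 46.0 long-axis yaw -0.007 rad z 34.7 n 639
c 425.9 -374.0  size 79.2 x 51.0 long-axis yaw -0.178 rad z 34.1 n 642
k
c 729.8 -182.3  size 205.1 x 161.1 long-axis yaw 0.151 rad z 75.2 n 4996
c 591.7 -319.6  size 41.9 x 10.9 long-axis yaw -1.246 rad z 75.9 n 81
c 456.0 -223.8  size 27.4 x 26.3 long-axis yaw -1.561 rad z 73.7 n 119
((553.8525390625, -208.80953979492188), (116.04287719726562, 74.49161529541016), 9.189628601074219) [ 328  209   36   48 1120]
tool shift m: -0.0021 -0.0067 0.1037 turn -0.0012 | j6 end 2.27 now [423.1 344.8 109.7] -0.007 t 12.5 F [-0.1  0.1  0. ] gap 91.5
```

View pics/top2c.png

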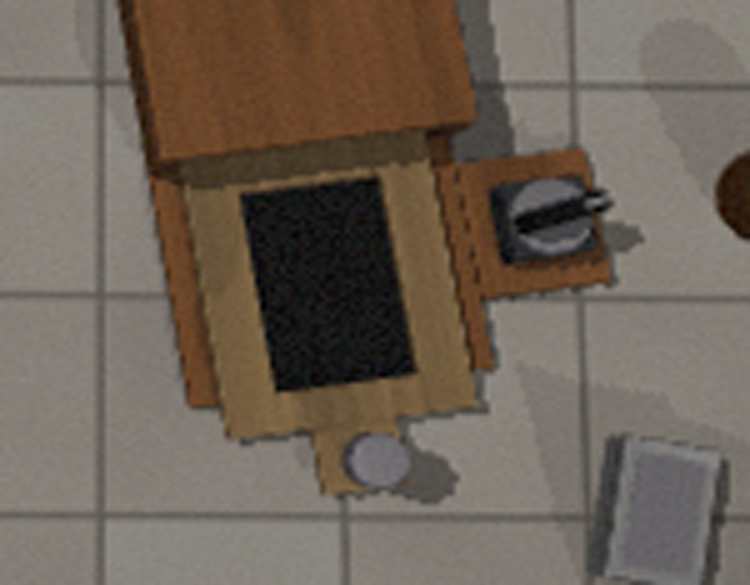

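The picture shows the tray out, with the dark mat centred at crop (328,284), i.e. world (553.9,-208.8). The lock bar is turned across and points at the jar. Now pick tin1.

Emit:
move_arm(moves=[[-0.002,-0.0065,0.02,0],[-0.002,-0.0065,0.045,0],[-0.002,-0.0065,0.065,0],[-0.002,-0.0065,0.08,0],[-0.002,-0.0065,0.09,0],[-0.002,-0.0065,0.098,0],[-0.002,-0.0065,0.1,0],[-0.002,-0.0065,0.1,0],[-0.002,-0.0065,0.1,0]])

```text
clock: 13.4
eef_pos: [421.1, 352.7, 10.7]
eef_rot: [-3.141, -0.001, -0.006]
wrist_force: [-0.4, -0.5, 0.2]
finger_gap: 92.0
finger_force: 0.0
```

Emit:
move_arm(moves=[[0,0,0,0],[0,0,0,0],[0,0,0,0],[0,0,0,0],[0,0,0,0]], jaw=0, squeeze=30)

```text
clock: 13.9
eef_pos: [420.9, 352.5, 10.2]
eef_rot: [-3.142, -0.0, -0.006]
wrist_force: [-0.2, -0.8, 2.6]
finger_gap: 69.9
finger_force: 30.0
```

Emit:
move_arm(moves=[[0,0,-0.02,0],[0,0,-0.05,0],[0,0,-0.08,0],[0,0,-0.11,0],[0,0,-0.12,0],[0,0,-0.12,0]])

```text
clock: 14.5
eef_pos: [421.1, 352.8, 130.6]
eef_rot: [-3.141, -0.001, -0.006]
wrist_force: [-0.6, 0.8, -3.1]
finger_gap: 69.7
finger_force: 30.0
```

```bash
python3 go.py 553.9 -208.8 130 0.154
```

```text
tool shift m: 0.1363 0.5607 0.0006 turn -0.1602 | j6 end 1.06 now [421.1 352.8 130.6] -0.006 t 14.5 F [-0.6  0.8 -3.1] gap 69.7
```

Emit:
move_arm(moves=[[0.012,0.05,0,-0.015],[0.024,0.1,0,-0.03],[0.036,0.15,0,-0.045],[0.049,0.2,0,-0.06],[0.061,0.25,0,-0.075],[0.073,0.3,0,-0.09],[0.085,0.35,0,-0.105],[0.097,0.4,0,-0.12],[0.109,0.45,0,-0.13],[0.121,0.5,0,-0.145],[0.13,0.535,0,-0.155],[0.136,0.56,0,-0.16]])

```text
clock: 15.7
eef_pos: [552.7, -211.6, 127.4]
eef_rot: [-3.14, 0.002, 0.152]
wrist_force: [0.8, 0.5, -1.7]
finger_gap: 69.9
finger_force: 30.0
```

Emit:
move_arm(moves=[[0,0,0,0],[0,0,0,0],[0,0,0,0],[0,0,0,0]])

```text
clock: 16.1
eef_pos: [553.2, -207.2, 129.7]
eef_rot: [-3.141, 0.0, 0.155]
wrist_force: [-0.3, 0.3, -1.6]
finger_gap: 70.0
finger_force: 30.0
```

```bash
python3 go.py 553.9 -208.8 33 0.154
```

```text
tool shift m: 0.0004 0.0017 0.0967 turn 0.0011 | j6 end 1.06 now [ 553.2 -207.2  129.7] 0.155 t 16.1 F [-0.3  0.3 -1.6] gap 70.0
```

Emit:
move_arm(moves=[[0,0.002,0.025,0],[0,0.002,0.05,0],[0,0.002,0.07,0],[0,0.002,0.082,0],[0,0.002,0.089,0],[0,0.002,0.093,0],[0,0.002,0.095,0],[0,0.002,0.096,0],[0,0.002,0.096,0],[0,0.002,0.097,0],[0,0.002,0.097,0]])

```text
clock: 17.2
eef_pos: [553.7, -210.3, 33.2]
eef_rot: [3.141, -0.0, 0.154]
wrist_force: [-0.1, -0.3, -2.0]
finger_gap: 70.0
finger_force: 30.0
```

```bash
python3 go.py 553.9 -208.8 32.2 0.154
```

```text
tool shift m: 0.0005 -0.0015 0.0010 turn -0.0003 | j6 end 1.06 now [ 553.7 -210.3   33.2] 0.154 t 17.2 F [-0.1 -0.3 -2. ] gap 70.0
```

Touch down, then release and rise.

Emit:
move_arm(moves=[[0,-0.001,0.001,0],[0,-0.001,0.0015,0],[0,-0.001,0.0015,0]])

```text
clock: 17.5
eef_pos: [553.6, -209.4, 32.2]
eef_rot: [3.141, -0.0, 0.154]
wrist_force: [-3.6, 0.8, 4.9]
finger_gap: 70.0
finger_force: 30.0
```

Emit:
move_arm(moves=[[0,0,0,0],[0,0,0,0],[0,0,0,0],[0,0,0,0],[0,0,-0.02,0],[0,0,-0.06,0],[0,0,-0.11,0],[0,0,-0.14,0],[0,0,-0.14,0]], jaw=0.092)

```text
clock: 18.4
eef_pos: [555.0, -210.0, 176.4]
eef_rot: [3.137, -0.006, 0.154]
wrist_force: [0.7, 0.3, -1.0]
finger_gap: 92.0
finger_force: 0.0
```

```bash
python3 go.py 456.1 44.3 120 -0.095
```

```text
tool shift m: -0.0588 -0.2664 0.0564 turn 0.2488 | j6 end 1.76 now [ 555.  -210.   176.4] 0.154 t 18.4 F [ 0.7  0.3 -1. ] gap 92.0
```

Emit:
move_arm(moves=[[-0.01,-0.045,0.01,0.04],[-0.02,-0.09,0.02,0.08],[-0.03,-0.135,0.03,0.13],[-0.04,-0.18,0.04,0.17],[-0.05,-0.225,0.05,0.21],[-0.056,-0.255,0.055,0.24],[-0.059,-0.266,0.056,0.249],[-0.059,-0.266,0.056,0.249],[-0.059,-0.266,0.056,0.249],[-0.059,-0.266,0.056,0.249]], jaw=0.08)

```text
clock: 19.4
eef_pos: [454.7, 43.8, 115.4]
eef_rot: [3.142, 0.0, -0.096]
wrist_force: [-0.1, -0.2, 0.5]
finger_gap: 80.3
finger_force: 0.0
```

```bash
python3 - <<'E'
from h import *
c=snap('top','top3'); print('tins');rects(c,25,45,1500); print('tin1');rects(c,50,62,1500,yr=(-400,-100))
E
python3 go.py 456.1 44.3 8 -0.095
```

```text
tins
c 725.6 164.8  size 299.0 x 284.2 long-axis yaw -0.246 rad z 31.0 n 8101
c 569.9 19.7  size 74.2 x 71.3 long-axis yaw 0.021 rad z 32.4 n 201
c 591.7 -319.4  size 45.0 x 43.8 long-axis yaw -1.414 rad z 39.7 n 120
c 426.2 -373.8  size 79.5 x 50.7 long-axis yaw -0.177 rad z 34.2 n 647
c 427.8 198.1  size 69.1 x 25.9 long-axis yaw -0.029 rad z 34.5 n 237
tin1
c 552.3 -210.1  size 112.0 x 70.9 long-axis yaw 0.154 rad z 56.4 n 1265
tool shift m: 0.0013 -0.0007 0.1074 turn -0.0011 | j6 end 1.76 now [454.7  43.8 115.4] -0.096 t 19.4 F [ 0.3 -0.2  0.2] gap 80.1
```

Emit:
move_arm(moves=[[0.001,-0.001,0.02,0],[0.001,-0.001,0.045,0],[0.001,-0.001,0.067,0],[0.001,-0.001,0.083,0],[0.001,-0.001,0.094,0],[0.001,-0.001,0.102,0],[0.001,-0.001,0.106,0],[0.001,-0.001,0.106,0],[0.001,-0.001,0.106,0]])

```text
clock: 20.35
eef_pos: [455.9, 45.4, 10.1]
eef_rot: [-3.141, -0.001, -0.095]
wrist_force: [0.3, 0.4, 0.3]
finger_gap: 80.2
finger_force: 0.0
```

Emit:
move_arm(moves=[[0,0,0,0],[0,0,0,0],[0,0,0,0],[0,0,0,0],[0,0,0,0]], jaw=0, squeeze=30)

```text
clock: 20.85
eef_pos: [455.6, 45.4, 9.8]
eef_rot: [3.142, -0.0, -0.095]
wrist_force: [-0.4, -1.0, 2.9]
finger_gap: 55.9
finger_force: 30.0
```

```bash
python3 go.py 553.4 -209.2 130 0.154
```

```text
tool shift m: 0.1215 0.2442 -0.1202 turn -0.2492 | j6 end 1.06 now [455.6  45.4   9.8] -0.095 t 20.9 F [-0.4 -1.   2.9] gap 55.9
```

Emit:
move_arm(moves=[[0,0,-0.02,0],[0,0,-0.06,0],[0,0,-0.1,0],[0.018,0.036,-0.12,-0.04],[0.036,0.072,-0.12,-0.08],[0.056,0.112,-0.12,-0.12],[0.076,0.152,-0.12,-0.16],[0.095,0.19,-0.12,-0.2],[0.11,0.22,-0.12,-0.23],[0.118,0.237,-0.12,-0.245],[0.1215,0.244,-0.12,-0.249],[0.1215,0.244,-0.12,-0.249]])

```text
clock: 22.05
eef_pos: [553.1, -209.2, 129.0]
eef_rot: [-3.141, 0.001, 0.153]
wrist_force: [0.3, 0.6, -1.6]
finger_gap: 56.0
finger_force: 30.0
```

Emit:
move_arm(moves=[[0,0,0,0],[0,0,0,0],[0,0,0,0]])

```text
clock: 22.35
eef_pos: [553.3, -208.2, 129.8]
eef_rot: [3.141, -0.0, 0.155]
wrist_force: [0.1, 0.8, -2.4]
finger_gap: 55.9
finger_force: 30.0
```

```bash
python3 go.py 553.4 -209.2 66.8 0.154
```

```text
tool shift m: -0.0000 0.0010 0.0630 turn 0.0006 | j6 end 1.06 now [ 553.3 -208.2  129.8] 0.155 t 22.4 F [ 0.1  0.8 -2.4] gap 55.9
```

Emit:
move_arm(moves=[[0,0.001,0.015,0],[0,0.001,0.032,0],[0,0.001,0.045,0],[0,0.001,0.054,0],[0,0.001,0.059,0],[0,0.001,0.061,0],[0,0.001,0.062,0],[0,0.001,0.063,0],[0,0.001,0.064,0],[0,0.001,0.0645,0],[0,0.001,0.0645,0]])

```text
clock: 23.45
eef_pos: [553.6, -210.1, 65.7]
eef_rot: [3.141, -0.001, 0.154]
wrist_force: [-2.5, 1.1, 4.0]
finger_gap: 55.6
finger_force: 30.0
```

Contact felt (Fz +4). Release and rise.

Emit:
move_arm(moves=[[0,0,0,0],[0,0,0,0],[0,0,0,0],[0,0,0,0],[0,0,-0.02,0],[0,0,-0.05,0],[0,0,-0.08,0],[0,0,-0.1,0],[0,0,-0.1,0],[0,0,-0.1,0]], jaw=0.08)

```text
clock: 24.45
eef_pos: [553.2, -209.9, 164.4]
eef_rot: [-3.141, 0.0, 0.154]
wrist_force: [0.8, 1.3, -0.1]
finger_gap: 79.7
finger_force: 0.0
```

```bash
python3 go.py 426.2 -373.7 120 -0.182
```

```text
tool shift m: -0.1506 0.1424 0.0444 turn 0.3357 | j6 end 1.03 now [ 553.2 -209.9  164.4] 0.154 t 24.4 F [ 0.8  1.3 -0.1] gap 79.7
```

Emit:
move_arm(moves=[[-0.03,0.028,0.005,0.07],[-0.06,0.057,0.01,0.14],[-0.09,0.085,0.02,0.21],[-0.12,0.114,0.03,0.28],[-0.142,0.134,0.04,0.32],[-0.15,0.142,0.044,0.336],[-0.15,0.142,0.044,0.336],[-0.15,0.142,0.044,0.336],[-0.15,0.142,0.044,0.336],[-0.15,0.142,0.044,0.336]], jaw=0.072)

```text
clock: 25.45
eef_pos: [427.8, -372.5, 121.3]
eef_rot: [3.141, -0.0, -0.18]
wrist_force: [-0.6, 0.7, -0.5]
finger_gap: 72.3
finger_force: 0.0
```

```bash
python3 - <<'E'
from h import *
c=snap('top','top4'); print('tins');rects(c,25,45,1500,xr=(300,540)); print('tin3');rects(c,82,100,1500,yr=(-300,-100))
E
python3 go.py 426.2 -373.7 9 -0.182
```

```text
tins
c 428.0 185.4  size 68.6 x 43.4 long-axis yaw 0.181 rad z 34.4 n 488
tin3
c 553.4 -210.0  size 90.2 x 56.7 long-axis yaw 0.152 rad z 90.3 n 881
tool shift m: -0.0012 0.0013 0.1123 turn 0.0013 | j6 end 1.03 now [ 427.6 -372.7  121.3] -0.181 t 25.5 F [-0.1 -0.9 -0. ] gap 72.0
```

Emit:
move_arm(moves=[[-0.001,0.001,0.02,0],[-0.001,0.001,0.045,0],[-0.001,0.001,0.067,0],[-0.001,0.001,0.085,0],[-0.001,0.001,0.098,0],[-0.001,0.001,0.107,0],[-0.001,0.001,0.111,0],[-0.001,0.001,0.111,0],[-0.001,0.001,0.111,0]])

```text
clock: 26.4
eef_pos: [426.1, -374.4, 10.8]
eef_rot: [3.141, -0.001, -0.182]
wrist_force: [0.7, 0.1, 0.4]
finger_gap: 71.9
finger_force: 0.0
```

Emit:
move_arm(moves=[[0,0,0,0],[0,0,0,0],[0,0,0,0],[0,0,0,0],[0,0,0,0]], jaw=0, squeeze=30)

```text
clock: 26.9
eef_pos: [425.9, -374.2, 10.3]
eef_rot: [3.141, -0.0, -0.182]
wrist_force: [-0.4, 0.7, 3.9]
finger_gap: 48.7
finger_force: 30.0
```

```bash
python3 go.py 553.6 -209.4 160 0.154
```

```text
tool shift m: 0.0958 -0.1852 -0.1497 turn -0.3362 | j6 end 1.06 now [ 425.9 -374.2   10.3] -0.182 t 26.9 F [-0.4  0.7  3.9] gap 48.7
```

Emit:
move_arm(moves=[[0,0,-0.02,0],[0,0,-0.06,0],[0,0,-0.1,0],[0,0,-0.13,0],[0.016,-0.031,-0.15,-0.06],[0.034,-0.066,-0.15,-0.12],[0.052,-0.1,-0.15,-0.18],[0.07,-0.135,-0.15,-0.24],[0.085,-0.165,-0.15,-0.29],[0.093,-0.18,-0.15,-0.325],[0.096,-0.185,-0.15,-0.336],[0.096,-0.185,-0.15,-0.336]])

```text
clock: 28.1
eef_pos: [553.6, -209.8, 159.8]
eef_rot: [-3.141, 0.0, 0.154]
wrist_force: [-0.3, 0.0, -1.9]
finger_gap: 48.9
finger_force: 30.0
```

Emit:
move_arm(moves=[[0,0,0,0],[0,0,0,0],[0,0,0,0]])

```text
clock: 28.4
eef_pos: [553.3, -210.4, 160.1]
eef_rot: [3.142, 0.0, 0.152]
wrist_force: [0.3, 0.0, -1.8]
finger_gap: 48.6
finger_force: 30.0
```

```bash
python3 go.py 553.6 -209.4 100.3 0.154
```

```text
tool shift m: 0.0005 -0.0009 0.0598 turn -0.0017 | j6 end 1.06 now [ 553.3 -210.4  160.1] 0.152 t 28.4 F [ 0.3  0.  -1.8] gap 48.6
```

Emit:
move_arm(moves=[[0,-0.001,0.015,0],[0,-0.001,0.031,0],[0,-0.001,0.043,0],[0,-0.001,0.051,0],[0,-0.001,0.056,0],[0,-0.001,0.058,0],[0,-0.001,0.059,0],[0,-0.001,0.06,0],[0,-0.001,0.0605,0],[0,-0.001,0.061,0],[0,-0.001,0.061,0]])

```text
clock: 29.5
eef_pos: [553.9, -208.7, 100.3]
eef_rot: [3.141, -0.001, 0.154]
wrist_force: [-3.4, 1.7, 7.5]
finger_gap: 48.9
finger_force: 30.0
```

Emit:
move_arm(moves=[[0,0,0,0],[0,0,0,0],[0,0,0,0],[0,0,0,0],[0,0,-0.02,0],[0,0,-0.05,0],[0,0,-0.08,0],[0,0,-0.1,0],[0,0,-0.1,0],[0,0,-0.1,0]], jaw=0.072)

```text
clock: 30.5
eef_pos: [553.4, -208.5, 198.3]
eef_rot: [-3.141, 0.0, 0.154]
wrist_force: [-0.2, -0.2, -0.1]
finger_gap: 72.0
finger_force: 0.0
```

```bash
python3 go.py 428 185.4 120 0.183
```

```text
tool shift m: -0.0636 -0.4085 0.0783 turn -0.0292 | j6 end 1.80 now [ 553.4 -208.5  198.3] 0.154 t 30.5 F [-0.2 -0.2 -0.1] gap 72.0
```

Emit:
move_arm(moves=[[-0.007,-0.045,0.008,-0.029],[-0.014,-0.09,0.016,-0.029],[-0.021,-0.135,0.026,-0.029],[-0.028,-0.18,0.035,-0.029],[-0.035,-0.225,0.043,-0.029],[-0.042,-0.27,0.052,-0.029],[-0.049,-0.315,0.06,-0.029],[-0.056,-0.36,0.07,-0.029],[-0.061,-0.39,0.076,-0.029],[-0.0635,-0.4085,0.078,-0.029],[-0.0635,-0.4085,0.078,-0.029],[-0.0635,-0.4085,0.078,-0.029]])

```text
clock: 31.7
eef_pos: [427.8, 185.0, 120.1]
eef_rot: [3.141, 0.002, 0.184]
wrist_force: [-1.0, 0.2, -0.5]
finger_gap: 72.2
finger_force: 0.0
```

```bash
python3 - <<'E'
from h import *
c=snap('top','top5'); print('tins');rects(c,25,45,800,xr=(300,540)); print('tin4');rects(c,115,135,1000,yr=(-300,-100))
c=snap('wrist','w5'); print('wrist'); rects(c,25,45,800,xr=(300,540))
E
python3 go.py 428 185.4 9 0.183
```

```text
tins
tin4
c 553.8 -209.0  size 79.4 x 49.9 long-axis yaw 0.150 rad z 124.3 n 736
wrist
c 417.4 215.3  size 69.2 x 42.2 long-axis yaw 0.171 rad z 35.1 n 3499
tool shift m: -0.0002 -0.0009 0.1117 turn -0.0011 | j6 end 1.80 now [428.3 184.5 120.7] 0.182 t 31.8 F [-0.3 -0.7  0.1] gap 72.1
```

```bash
python3 go.py 417.4 215.3 120 0.171
```

```text
tool shift m: -0.0052 -0.0322 0.0007 turn 0.0109 | j6 end 1.88 now [428.3 184.5 120.7] 0.182 t 31.8 F [-0.3 -0.7  0.1] gap 72.1
```

View pics/w5.png

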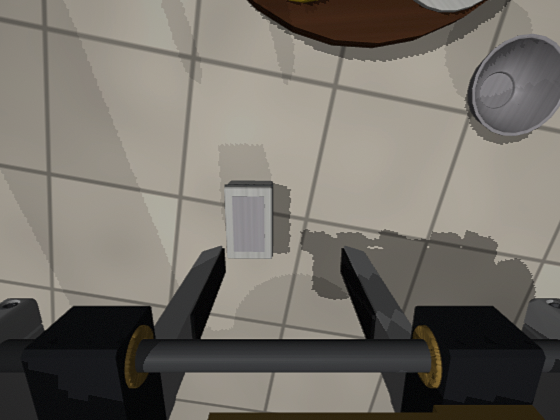

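The wrist view shows tin5 at (249,220), left of the fingers' centre line at about (283). It has been knocked about 3 cm aside, which agrees with the measured (417,215).

Emit:
move_arm(moves=[[-0.005,-0.02,0,0.011],[-0.005,-0.032,0,0.011],[-0.005,-0.032,0,0.011],[-0.005,-0.032,0,0.011],[-0.005,-0.032,0,0.011]])

```text
clock: 32.3
eef_pos: [417.8, 215.4, 121.0]
eef_rot: [3.141, 0.0, 0.172]
wrist_force: [-0.2, 0.1, -0.0]
finger_gap: 72.0
finger_force: 0.0
```

```bash
python3 - <<'E'
from h import *
c=snap('wrist','w6'); rects(c,25,45,800,xr=(300,540))
E
python3 go.py 417.4 215.3 9 0.171
```

```text
c 418.0 215.8  size 68.3 x 42.8 long-axis yaw 0.167 rad z 35.1 n 3494
tool shift m: -0.0003 0.0001 0.1120 turn 0.0004 | j6 end 1.88 now [417.7 215.4 121. ] 0.171 t 32.4 F [-0.2  0.1 -0.1] gap 72.2
```

Emit:
move_arm(moves=[[0,0,0.02,0],[0,0,0.045,0],[0,0,0.067,0],[0,0,0.085,0],[0,0,0.098,0],[0,0,0.107,0],[0,0,0.111,0],[0,0,0.111,0],[0,0,0.111,0]])

```text
clock: 33.25
eef_pos: [417.9, 216.1, 10.6]
eef_rot: [-3.141, -0.001, 0.172]
wrist_force: [-0.2, 0.8, 0.4]
finger_gap: 72.2
finger_force: 0.0
```

Emit:
move_arm(moves=[[0,0,0,0],[0,0,0,0],[0,0,0,0],[0,0,0,0],[0,0,0,0]], jaw=0, squeeze=30)

```text
clock: 33.75
eef_pos: [417.6, 215.9, 10.2]
eef_rot: [3.142, -0.0, 0.172]
wrist_force: [0.3, -1.8, 2.3]
finger_gap: 41.8
finger_force: 30.0
```

Emit:
move_arm(moves=[[0,0,-0.02,0],[0,0,-0.06,0],[0,0,-0.1,0],[0,0,-0.14,0],[0,0,-0.17,0],[0,0,-0.18,0],[0,0,-0.18,0],[0,0,-0.18,0]])

```text
clock: 34.55
eef_pos: [417.0, 215.7, 188.4]
eef_rot: [3.141, 0.002, 0.172]
wrist_force: [0.4, -0.1, -1.7]
finger_gap: 42.0
finger_force: 30.0
```

```bash
python3 go.py 553.8 -209.2 190 0.154
```

```text
tool shift m: 0.0622 0.4420 -0.0016 turn 0.0178 | j6 end 1.06 now [417.  215.7 188.4] 0.172 t 34.5 F [ 0.4 -0.1 -1.7] gap 42.0
```

Emit:
move_arm(moves=[[0.005,0.03,0,0.018],[0.01,0.075,0,0.018],[0.017,0.12,0,0.018],[0.023,0.165,0,0.018],[0.03,0.21,0,0.018],[0.036,0.255,0,0.018],[0.042,0.3,0,0.018],[0.049,0.345,0,0.018],[0.055,0.39,0,0.018],[0.06,0.425,0,0.018],[0.062,0.442,0,0.018],[0.062,0.442,0,0.018]])

```text
clock: 35.75
eef_pos: [553.6, -210.7, 187.2]
eef_rot: [-3.14, 0.003, 0.151]
wrist_force: [0.2, -0.4, -1.6]
finger_gap: 41.7
finger_force: 30.0
```

Emit:
move_arm(moves=[[0,0,0,0],[0,0,0,0],[0,0,0,0]])

```text
clock: 36.05
eef_pos: [554.1, -208.0, 189.9]
eef_rot: [-3.141, 0.0, 0.155]
wrist_force: [0.4, 0.2, -1.2]
finger_gap: 41.9
finger_force: 30.0
```

```bash
python3 go.py 553.8 -209.2 134.2 0.154
```

```text
tool shift m: -0.0005 0.0012 0.0557 turn 0.0009 | j6 end 1.06 now [ 554.1 -208.   189.9] 0.155 t 36.0 F [ 0.4  0.2 -1.2] gap 41.9
```

Emit:
move_arm(moves=[[0,0.001,0.015,0],[0,0.001,0.03,0],[0,0.001,0.041,0],[0,0.001,0.048,0],[0,0.001,0.052,0],[0,0.001,0.054,0],[0,0.001,0.055,0],[0,0.001,0.056,0],[0,0.001,0.0565,0],[0,0.001,0.057,0],[0,0.001,0.057,0]])

```text
clock: 37.15
eef_pos: [554.6, -210.0, 134.2]
eef_rot: [3.141, -0.001, 0.154]
wrist_force: [-3.4, 1.2, 6.6]
finger_gap: 41.7
finger_force: 30.0
```

Release, rise, and back off toward the base so the column is visible.

Emit:
move_arm(moves=[[0,0,0,0],[0,0,0,0],[0,0,0,0],[0,0,0,0],[0,0,-0.02,0],[0,0,-0.05,0],[0,0,-0.08,0],[-0.03,-0.03,-0.09,0],[-0.07,-0.07,-0.09,0],[-0.11,-0.11,-0.09,0],[-0.13,-0.14,-0.09,0],[-0.13,-0.14,-0.09,0]], jaw=0.07)

```text
clock: 38.35
eef_pos: [401.5, -89.1, 223.4]
eef_rot: [-3.142, -0.001, 0.155]
wrist_force: [0.8, 0.2, 0.3]
finger_gap: 69.8
finger_force: 0.0
```

Emit:
move_arm(moves=[[0,0,0,0],[0,0,0,0],[0,0,0,0],[0,0,0,0],[0,0,0,0]])

```text
clock: 38.85
eef_pos: [404.6, -91.8, 222.8]
eef_rot: [-3.141, 0.001, 0.153]
wrist_force: [0.7, -0.1, -0.7]
finger_gap: 70.0
finger_force: 0.0
```

```bash
python3 - <<'E'
from h import *
c=snap('top','top7')
for lo,hi in((150,170),(118,130),(84,96),(50,62)): rects(c,lo,hi,300,xr=(450,620),yr=(-300,-120))
print('lock,knob');rects(c,68,80,100,yr=(-400,-100))
d=snap('side','side7'); cv2.imwrite('pics/side7b.png',cv2.resize(d['frame'],(800,600)))
E
```

```text
c 554.2 -210.2  size 67.8 x 42.9 long-axis yaw 0.148 rad z 158.1 n 584
c 553.9 -207.6  size 78.9 x 46.8 long-axis yaw 0.167 rad z 123.5 n 158
c 552.8 -208.6  size 90.4 x 53.7 long-axis yaw 0.162 rad z 90.0 n 120
c 552.1 -209.6  size 111.9 x 70.4 long-axis yaw 0.155 rad z 56.2 n 355
lock,knob
c 729.8 -182.3  size 205.2 x 160.5 long-axis yaw 0.151 rad z 75.2 n 5017
c 591.6 -319.3  size 41.9 x 10.9 long-axis yaw -1.243 rad z 76.0 n 83
c 456.0 -223.2  size 28.8 x 26.3 long-axis yaw -1.563 rad z 73.8 n 120
```

View pics/side7b.png

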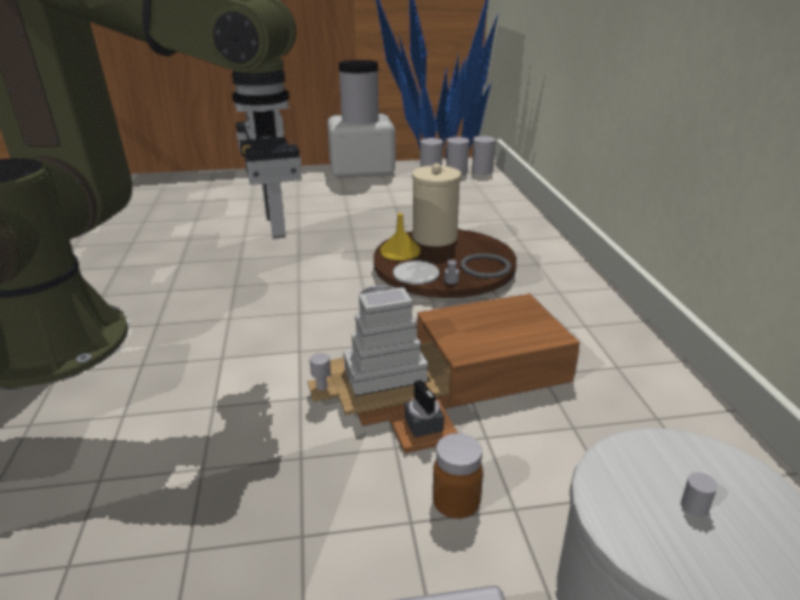

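The side view shows a square four-tin column at (388,340) on the tray. The tray is out and locked, and the gripper is clear at (275,200).

```bash
python3 -c "
from cell import manip; print(manip.sign_off())"
```

```text
the job is handed in; nothing more can be done
None
```

The job is handed in: the tray is out at its stop and locked, and the four tins present (tin2 was absent) stand in one column within about 3 mm of the mat's centre.

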